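Pin the sprung drive arm of the vial carousel back at its third mark

TASK

Pin back the sprung drive arm of the vial carousel for service: take the longer of the two pins from the wooden stand, push the arm over with the pin's shank, and set the pin upright and fully home in the slot with three ticks, so that the arm leans on it there when you let go. Push with the pin, never with the fingers on the arm, feel for the slot gently, do not let the arm snap back, and leave the other things where they are.

Things in the scene. Friction and masses are not known exactly. Their poses are not given: they have to be found in the camera images.
- unit: Fixed carousel drive: grey base 250 x 270 mm, 12 thick, x -170..80, y -120..150 mm. Origin: at table height on the upright hinge axis of the sprung arm, z up. Drum (radius 52, top 60 mm up, a vial on it) at x 10, y 87; black motor box (top 48 up) at x 40, y -75. The arm is a steel bar 16 mm wide, 46 to 58 mm above the table, running 150 mm from the hinge towards -x, with a thin pointer at its end.
- slot_zero (a point): Mouth centre of the three-tick slot if its plate stood at its zero setting (unit x -110, y 0, 34 mm up; the unit's axes). Slots of 1, 2, 3, 4 ticks lie 30 mm apart along +y in an aluminium plate 140 mm long under the arm, top 34 mm up. Each is 18 deep (floor 16 mm up), 19.5 long in x, 12 wide in y. The plate is clamped 6 to 24 mm from zero towards +y, unmeasured: see or feel for the true slot.
- swingarm (a joint): Sprung arm's deflection, rad. 0: at rest, the arm pointing to (-cos 0.35, -sin 0.35) in the unit's x, y. Grows as its end goes to unit +y; stop at 0.95. Spring: 0.25 N m at 0, plus 0.5 per rad (5 N at slot 3). The pin pushes from the -y side, axis 13 mm from the arm's centre line (first touch near unit x -110, y -54). Pinned in slot 1, 2, 3, 4: 0.07, 0.33, 0.60, 0.85 +-0.1, less 0.05 on release.
- stand: Fixed wooden pin stand, 120 (x) x 50 (y) x 30 mm, origin at the centre of its underside. Two holes, 12.5 mm wide, 14 mm deep, at x -32 and 32 mm, hold the two pins upright; which pin is in which hole varies.
- pin_head (a point): Centre of the black grip head (17 mm square, 30 mm tall, its sides along the stand's x and y) of the longer pin: round steel shank 10 mm diameter, 60 mm long, below the head. The pin weighs about 60 g, stands upright, z up; the tip of the shank is 75 mm below this point. In the stand this point is 91 mm above the table; fully home in a slot, also 91 mm.
- pin_tip (a point): Centre of the lower end of the longer pin's shank (1 mm chamfer).
- short_pin_head (a point): Centre of the head of the shorter pin (same head, shank only 38 mm), standing in the other hole of the stand, 69 mm above the table. Leave it.
- vial: Glass vial, 26 mm diameter, 55 mm tall, on the drum; origin under its centre. Leave it.
- washer: Loose steel washer, 32 mm diameter, 6 mm thick, on the base. Leave it.
- tub: Clear tub, 110 mm diameter, 75 mm tall. Leave it.
- dish: Glass dish, 90 mm diameter, 18 mm tall. Leave it.
- wrench: Spanner, 160 mm long, lying flat. Leave it.
- jar: Closed jar, 60 mm diameter, 85 mm tall. Leave it.
- cup: Clear cup, 70 mm diameter, 60 mm tall. Leave it.

How it is judged:
On the way, in this order (a step that is already met when the one before it is completed fails the run):
1. the longer pin is lifted out of the stand (height (world z) of pin_tip above 0.034 m and contact force between the fingers and pin above 1 N), for 0.1 s.
2. the arm is pushed over with the pin, past the two-tick slot (value of joint swingarm above 0.43 rad and contact force between pin and unit above 2 N), for 0.1 s.
At the end, for the whole second after the job is handed in: The longer pin stands in the three-tick slot, its tip within 3.5 mm of the slot's floor, within 0.35 rad of upright (the slot's play lets it lean about 0.2), at rest and released; the sprung arm leans on it at a deflection between 0.40 and 0.73 rad (z of pin_tip in the frame of unit below 0.0195 m and y of pin_tip in the frame of unit between 0.002 and 0.028 m and angle between pin_tip's own z axis and vertical below 0.35 rad and value of joint swingarm between 0.4 and 0.73 rad and linear speed of pin below 0.02 m/s and contact force between the fingers and pin below 0.1 N); the robot touches nothing.
It fails at once if the fingers push on the drive or its arm (over 2 N) (contact force between the fingers and unit above 2 N).
It fails at once if the pin is pressed on the slot plate or the arm with more than 40 N (contact force between pin and unit above 40 N).
It fails at once if the arm snaps back (faster than 2.5 rad/s) (velocity of joint swingarm below -2.5 rad/s).
It fails at once if another thing is moved by more than 25 mm (distance of any of short_pin_head, vial, washer, tub, dish, wrench, jar, cup from where it was at the start of the episode above 0.025 m).
It also fails if it takes over 67 s, if anything falls off the work surface, if the arm or the gripper's body presses on something with over 40 N, if the wrist force passes 120 N, or if a joint passes its speed limit or range.

ROBOT

A 7-joint arm with a two-finger parallel gripper is mounted at the origin on the work surface. World frame = base frame: x ahead of the robot, y to its left, z up, the work surface at z = 0. Lengths are in m, angles in rad, forces in N, time in s.
With the tool pointing down it reaches from about 0.425 to 1.025 m from the base axis. Payload 3.6 kg.
Tool frame: the origin (TCP) lies on the mounting face of the last link; the fingertips stand 173 mm ahead of it and the grasp point (between the pads) lies 155 mm ahead of it; z points along the fingers, y is the direction in which the jaws open and shut (so a half turn about z gives the same grasp; the last joint's range is limited). The gripper opens to 85 mm and grips with 20 to 120 N. Pads are 22 mm wide; open, the fingers measure 114 mm over their backs; the gripper's body (76 mm by 85 mm) begins 54 mm behind the grasp point. The pads swing forward as they close: fully open they stand 13 mm farther back than shut.
Start: joints at [-0.093, 0.591, 0.048, 1.609, -0.033, 0.943, -0.034], TCP at [0.725, 0, 0.405] pointing down, gripper open.
Joint ranges: [-2.69, 2.69], [-0.47, 2.24], [-1.27, 1.36], [0.19, 2.51], [-1.53, 4.68], [0.08, 2.07], [-3.09, 3.09]. Speed limits (rad/s): [2.57, 2.57, 3.14, 3.14, 3.14, 3.14, 3.14].

INTERFACE

Orientations are given as [roll, pitch, yaw] about the fixed x, y, z axes, in that order (R = Rz(yaw) Ry(pitch) Rx(roll)).
In Python, from rig import sense, read_camera, sign_off, outline_of gives the robot as it stands.
- The arm moves only by the tool step_arm, never from a script. Its argument "deltas" is a list of rows, each an object of numbers: "tx", "ty", "tz": the shift along the tool's x, y, z in m; "wx", "wy", "wz": the turn, a rotation vector about the tool's x, y, z in rad. In form: [{"tx": .., "ty": .., "tz": .., "wx": .., "wy": .., "wz": ..}, ...]. A call has 1 to 10 rows; each row is the pose to reach, as a shift and turn from the pose commanded when the call began, along the tool's axes at that moment; what a row does not reach only later rows make up. A row lasts 1/10 s, in which the tool goes at most 50 mm and 8.59 degrees, less where a joint would pass 70% of its speed; a pose out of reach is approached as far as the arm can. A call with a gripper value outside its range is refused whole. "hand" is the finger opening in m, from 0 to 0.0854, set as the call begins (left out, the last holds). The fingers move at their own pace and stop on an object; "force" is the grip in N (left out, the last holds). Time passes only in rows, so rows that repeat a pose let the fingers close. It gives the time, the measured TCP pose, the force and the opening at its end, in the units of the state.
- sense(): the state, without advancing time (a new reading comes with each control period).
- read_camera(name): name is "scene" or "side" or "wrist"; returns a dict with "frame" (480x640x3 uint8, blue, green, red), "z_map" (480x640 float32, m along the optical axis (not along the pixel's ray), 0 where there is no reading), "camera_matrix" (3x3 intrinsics, pixels), "R" (3x3) and "t" (3): a world point X has camera coordinates R X + t. Camera axes: x right, y down, z forward; pixel columns grow to the right and rows downward; lengths in m; the calibration is good to about 2 mm. A picture is of the moment at which its call begins.
- sign_off(): hands the job in, once; it reports no verdict.
Trained networks look in a picture, given as the dict that the camera call returned (one of the last four; its "shot" number tells which), for a name from the list of things; names that differ only in an ending like _2 or _b are one class to them, and where a whole thing is asked for, a point or a joint stands for the part that bears it (a point fixed in the world has none). Each returns a list of dicts, best first, with "confidence" (0 to 1); they miss things now and then, are a little off and sometimes report something else, mostly with a low value. They report only what shows in the picture. A call takes as long as a camera call.
- outline_of(picture, name): "pixels" (480x640 bool, what is visible of it) and "extent" ([left, top, right, bottom] in pixels, round what is visible of it).
The state is a dict: "time_s": time; "joints": joint angles; "joint_vel": joint speeds; "tau": joint torques, N m; "tool_pos": TCP position; "orientation": TCP orientation; "wrist_force": force on the tool from outside, world axes, zero at the start; "moment": the same for the moment, N m; "width": opening from 0.0 (shut) to 1.0 (fully open).
Only numpy, scipy, OpenCV 4.12 (cv2) and the standard library are available. Lean on these libraries where they do the work, as an engineer would, in place of code of your own. Each camera call takes 0.05 s, during which the arm holds its last target.

## Working session

There is one attempt and no reset: what is moved stays moved. The work goes in short steps, Python scripts to look and compute and a tool call to move; the robot and the scene stay as the last step left them, time stands still between calls to the robot, and variables do not carry over. Pictures are saved under pics/ and viewed, and the job is handed in when it is done.

Besides the shell and the picture viewer there is one more tool, called after "Call:" as name([rows], argument=value, ...), one row to a line, values as JSON. step_arm: Moves the arm, as the interface text tells. Its arguments: {"type":"object","properties":{"deltas":{"type":"array"},"hand":{"type":"number"},"force":{"type":"number"}},"required":["deltas"]}

```bash
ls; mkdir -p pics; python3 - <<'E'
from rig import *
import cv2,numpy as np,pickle
print(sense())
for n in ["scene","side","wrist"]:
    c=read_camera(n); cv2.imwrite(f"pics/{n}0.png",c["frame"]); pickle.dump(c,open(f"{n}0.pkl","wb"))
    print(n,c["camera_matrix"].tolist(),c["R"].tolist(),c["t"].tolist())
E
```

```text
pics
{'time_s': 0.0, 'joints': array([-0.09347129,  0.59212496,  0.04825858,  1.60986618, -0.03330813,
        0.94270216, -0.03370894]), 'joint_vel': array([ 0.00031237,  0.00117522, -0.00053862,  0.00023937, -0.00104742,
        0.00050008,  0.00031469]), 'tau': array([ 3.78132427e-04, -5.48684978e+01,  1.54672019e+00, -1.98121297e+01,
        9.43630905e-03,  8.90732801e-03, -1.16924070e-05]), 'tool_pos': array([7.24544979e-01, 2.99161793e-05, 4.03518791e-01]), 'orientation': array([-3.13929808e+00,  1.00053757e-04,  1.57086763e+00]), 'wrist_force': array([-0.16486382,  1.5006715 ,  0.51371834]), 'moment': array([-0.03029094,  0.01047956,  0.01248361]), 'width': 1.0009791092080442}
scene [[532.6890282799575, 0.0, 315.64274928327364], [0.0, 532.6890282799575, 236.6278805610013], [0.0, 0.0, 1.0]] [[0.7838047282897356, 0.6209823978188233, -0.005568618306084459], [0.5073038821894984, -0.6454400438726564, -0.5710078115762749], [-0.3581800092497032, 0.4447336409187505, -0.8209257393997551]] [-0.46871544680182525, -0.2366157283435186, 1.5297796136459245]
side [[440.16966464901117, 0.0, 318.31611894240535], [0.0, 440.16966464901117, 233.02333111878755], [0.0, 0.0, 1.0]] [[0.9501287856473173, -0.31137874180672387, 0.017279173452904757], [-0.14545543341727116, -0.4914857156358523, -0.8586527285319182], [0.2758586731892761, 0.8133173245891028, -0.5122664560065167]] [-0.5405502287754619, 0.1532951700043744, 0.7905248146522278]
wrist [[353.63699108759516, 0.0, 324.2079624905422], [0.0, 353.63699108759516, 246.29963487019654], [0.0, 0.0, 1.0]] [[0.9999981440643402, 0.00043740709247369614, -0.0018763109848787178], [0.0009271260153074044, -0.9629623589795037, 0.26963426270780777], [-0.0016888769132956554, -0.26963550186069124, -0.9629609773148164]] [-0.7233471485414444, -0.035464795056780234, 0.38013908835086707]
```

View pics/scene0.png

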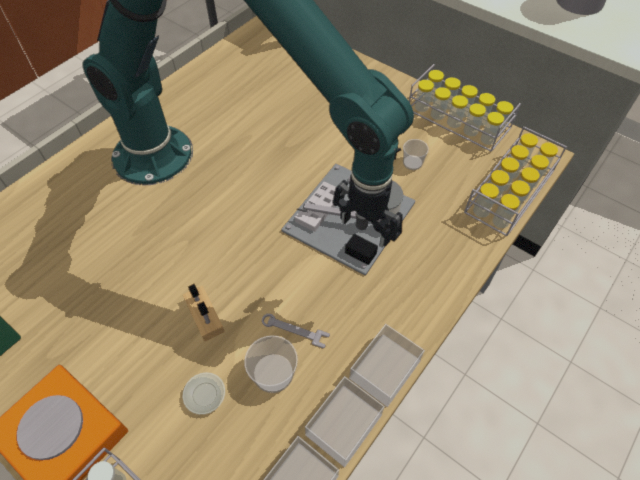

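View pics/side0.png

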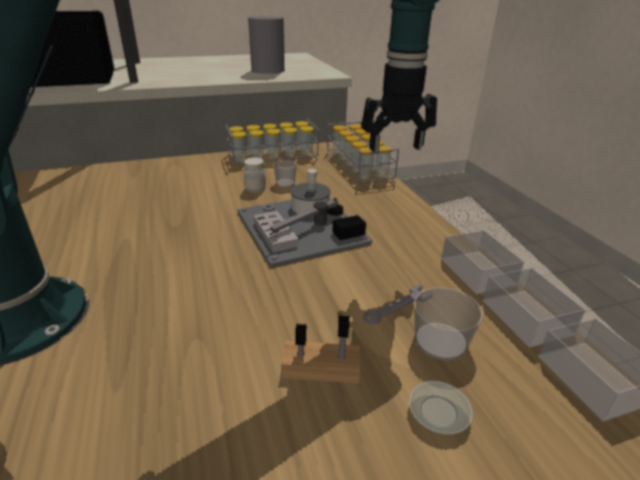

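View pics/wrist0.png

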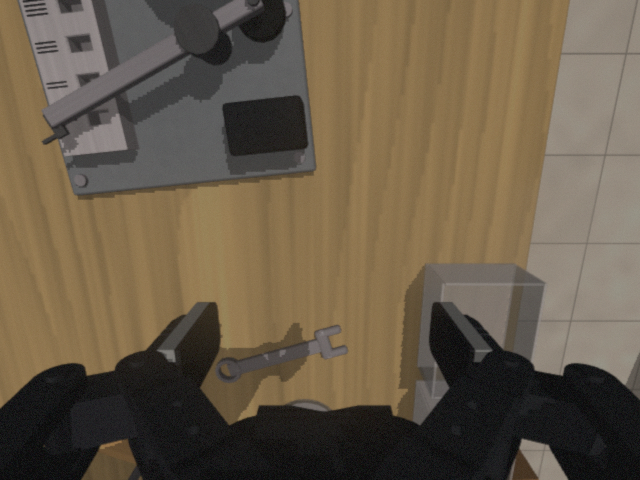

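```bash
cat > h.py <<'E'
import numpy as np,cv2,pickle
def pts(c):
    z=c["z_map"].astype(float);K=c["camera_matrix"];v,u=np.mgrid[0:480,0:640]
    P=np.stack([(u-K[0,2])/K[0,0]*z,(v-K[1,2])/K[1,1]*z,z],-1)
    W=(P-c["t"])@c["R"]; W[z==0]=np.nan
    return W
def proj(c,X):
    p=c["camera_matrix"]@(c["R"]@np.asarray(X,float)+c["t"]); return p[:2]/p[2]
def ray(c,u,v,h):  # pixel to plane z=h
    d=c["R"].T@np.linalg.solve(c["camera_matrix"],[u,v,1.]);o=-c["R"].T@c["t"]
    return o+d*(h-o[2])/d[2]
E
python3 - <<'E'
from rig import *
from h import *
for n in ["scene","side","wrist"]:
    c=read_camera(n); W=pts(c)
    for k in ["pin_head","short_pin_head","stand","unit","swingarm","washer","vial","wrench","tub","jar","cup","dish"]:
        for o in outline_of(c,k)[:2]:
            m=o["pixels"]; w=W[m]; w=w[~np.isnan(w[:,0])]
            print(n,k,round(o["confidence"],2),[int(e) for e in o["extent"]],np.nanmedian(w,0).round(3),np.nanpercentile(w[:,2],97).round(3) if len(w) else '')
E
```

```text
scene pin_head 0.42 [197, 301, 207, 320] [ 0.517 -0.285  0.095] 0.108
scene pin_head 0.24 [183, 370, 227, 414] [ 0.614 -0.402  0.011] 0.02
scene short_pin_head 0.58 [189, 283, 197, 300] [ 0.458 -0.261  0.08 ] 0.088
scene stand 0.97 [182, 288, 222, 341] [ 0.5   -0.278  0.03 ] 0.035
scene unit 0.62 [283, 165, 414, 275] [0.581 0.101 0.015] 0.061
scene swingarm 0.67 [301, 202, 382, 232] [0.549 0.118 0.057] 0.065
scene washer 0.49 [198, 302, 210, 323] [ 0.517 -0.285  0.094] 0.108
scene wrench 0.85 [261, 314, 328, 347] [ 0.668 -0.171  0.007] 0.011
scene tub 0.67 [241, 335, 302, 393] [ 0.686 -0.268  0.019] 0.076
scene cup 0.71 [403, 137, 428, 170] [0.604 0.436 0.037] 0.062
scene dish 0.83 [182, 371, 223, 414] [ 0.614 -0.401  0.01 ] 0.02
scene dish 0.27 [244, 338, 300, 390] [ 0.686 -0.268  0.021] 0.076
side pin_head 0.7 [336, 313, 351, 358] [ 0.512 -0.288  0.088] 0.107
side short_pin_head 0.79 [295, 322, 304, 358] [ 0.453 -0.264  0.071] 0.085
side stand 0.84 [282, 340, 361, 383] [ 0.481 -0.282  0.029] 0.032
side stand 0.42 [239, 183, 371, 267] [0.58  0.115 0.015] 0.061
side unit 0.91 [240, 1
[... 299 characters left out ...]
ide wrench 0.64 [270, 199, 343, 233] [0.603 0.14  0.055] 0.063
side jar 0.64 [240, 156, 264, 193] [0.511 0.4   0.048] 0.085
side cup 0.62 [272, 159, 294, 187] [0.605 0.411 0.04 ] 0.06
side dish 0.94 [410, 379, 474, 435] [ 0.623 -0.399  0.011] 0.019
wrist pin_head 0.49 [125, 465, 142, 480] [ 0.514 -0.28   0.066] 0.073
wrist stand 0.65 [100, 436, 133, 463] [ 0.478 -0.283  0.031] 0.033
wrist unit 0.87 [19, 0, 314, 194] [0.582 0.12  0.015] 0.064
wrist swingarm 0.65 [39, 2, 282, 144] [0.611 0.145 0.059] 0.065
wrist wrench 0.74 [214, 322, 343, 385] [ 0.675 -0.167  0.008] 0.01
wrist tub 0.66 [289, 401, 329, 411] [ 0.706 -0.233  0.011] 0.022
wrist cup 0.72 [19, 0, 314, 195] [0.582 0.12  0.015] 0.064
```

Call:
step_arm([
  {"tx": 0.035, "ty": -0.035},
  {"tx": 0.07, "ty": -0.07},
  {"tx": 0.105, "ty": -0.105},
  {"tx": 0.14, "ty": -0.14},
  {"tx": 0.14, "ty": -0.14},
  {"tx": 0.14, "ty": -0.14},
])

```text
invalid input
```

```bash
python3 - <<'E'
from rig import *
from h import *
print(sense()["tool_pos"],sense()["orientation"])
c=read_camera("wrist"); cv2.imwrite("pics/wrist1.png",c["frame"]); pickle.dump(c,open("wrist1.pkl","wb"))
c=read_camera("scene"); cv2.imwrite("pics/scene1.png",c["frame"]); pickle.dump(c,open("scene1.pkl","wb"))
E
```

```text
[7.24998082e-01 1.87244034e-05 4.04716364e-01] [3.14158908e+00 3.27615940e-05 1.57081869e+00]
```

View pics/wrist1.png

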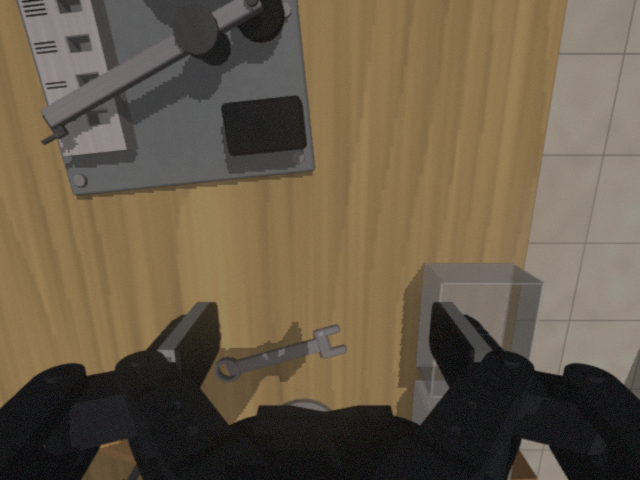

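Call:
step_arm([
  {"tx": 0.035, "ty": -0.035, "tz": 0, "wx": 0, "wy": 0, "wz": 0},
  {"tx": 0.07, "ty": -0.07, "tz": 0, "wx": 0, "wy": 0, "wz": 0},
  {"tx": 0.105, "ty": -0.105, "tz": 0, "wx": 0, "wy": 0, "wz": 0},
  {"tx": 0.14, "ty": -0.14, "tz": 0, "wx": 0, "wy": 0, "wz": 0},
  {"tx": 0.14, "ty": -0.14, "tz": 0, "wx": 0, "wy": 0, "wz": 0},
  {"tx": 0.14, "ty": -0.14, "tz": 0, "wx": 0, "wy": 0, "wz": 0},
])

```text
time_s: 2.8
tool_pos: [0.5842, 0.1415, 0.4051]
orientation: [3.141, -0.0, 1.574]
wrist_force: [0.7, 0.1, 0.4]
width: 0.997
```

```bash
python3 - <<'E'
from rig import *
from h import *
print(sense()["tool_pos"],sense()["orientation"])
c=read_camera("wrist"); cv2.imwrite("pics/wrist2.png",c["frame"]); pickle.dump(c,open("wrist2.pkl","wb"))
c=read_camera("scene"); cv2.imwrite("pics/scene2.png",c["frame"]); pickle.dump(c,open("scene2.pkl","wb"))
E
```

```text
[0.58424751 0.14145874 0.40508082] [ 3.14115925e+00 -3.42148212e-04  1.57429371e+00]
```

View pics/wrist2.png

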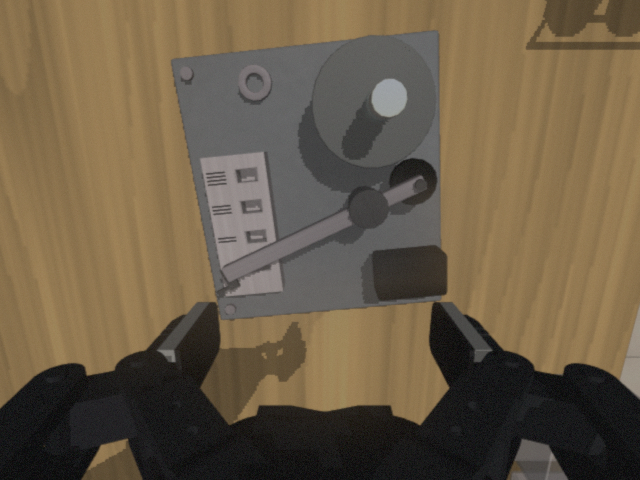

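```bash
python3 - <<'E'
from h import *
c=pickle.load(open("wrist2.pkl","rb")); f=c["frame"]
cv2.imwrite("pics/z1.png",cv2.resize(f[140:310,190:300],None,fx=5,fy=3.5 and 5,interpolation=cv2.INTER_CUBIC)[:600*2][::1][:850][:, :550] if 0 else cv2.resize(f[145:265,195:295],None,fx=5,fy=5,interpolation=cv2.INTER_CUBIC))
W=pts(c)
m=((W[...,2]>0.007)&(W[...,2]<0.016)).astype(np.uint8)
m=cv2.morphologyEx(m,cv2.MORPH_OPEN,np.ones((5,5)))
n,l,s,_=cv2.connectedComponentsWithStats(m); i=1+np.argmax(s[1:,4]); w=W[l==i]
r=cv2.minAreaRect((w[:,:2]*1000).astype(np.float32)); print(r,cv2.boxPoints(r),np.median(w[:,2]))
for p in [(173,60),(438,31),(440,300),(222,320)]: print(p,ray(c,*p,0.012).round(4))
for p in [(246,175),(252,207),(257,237)]: print(p,ray(c,*p,0.034).round(4))
E
```

```text
((549.4814453125, 197.57583618164062), (202.0623016357422, 206.14613342285156), 6.189448833465576) [[437.92624 289.15527]
 [460.1522   84.2108 ]
 [661.0366  105.9964 ]
 [638.81067 310.94086]] 0.013457355450967616
(173, 60) [0.4427 0.288  0.012 ]
(438, 31) [0.6872 0.3129 0.012 ]
(440, 300) [0.7135 0.0467 0.012 ]
(222, 320) [0.4686 0.0213 0.012 ]
(246, 175) [0.5095 0.1846 0.034 ]
(252, 207) [0.5137 0.154  0.034 ]
(257, 237) [0.5171 0.124  0.034 ]
```

View pics/z1.png

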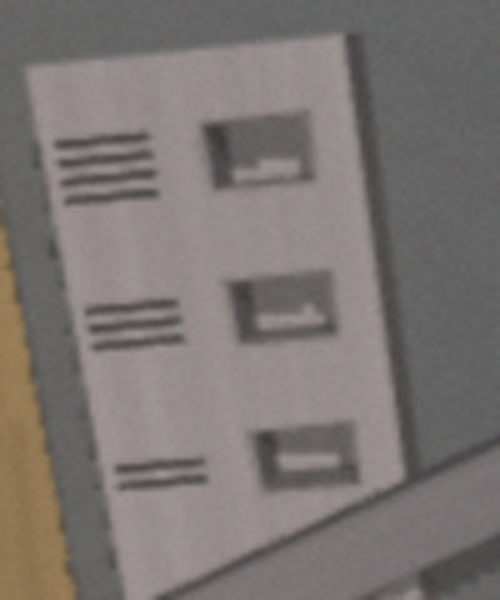

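Call:
step_arm([
  {"tx": -0.043, "ty": -0.007, "tz": 0, "wx": 0, "wy": 0, "wz": -0.12},
  {"tx": -0.086, "ty": -0.014, "tz": 0, "wx": 0, "wy": 0, "wz": -0.24},
  {"tx": -0.129, "ty": -0.021, "tz": 0, "wx": 0, "wy": 0, "wz": -0.36},
  {"tx": -0.172, "ty": -0.028, "tz": 0, "wx": 0, "wy": 0, "wz": -0.48},
  {"tx": -0.215, "ty": -0.035, "tz": 0, "wx": 0, "wy": 0, "wz": -0.6},
  {"tx": -0.258, "ty": -0.042, "tz": 0, "wx": 0, "wy": 0, "wz": -0.72},
  {"tx": -0.301, "ty": -0.049, "tz": 0, "wx": 0, "wy": 0, "wz": -0.84},
  {"tx": -0.344, "ty": -0.056, "tz": 0, "wx": 0, "wy": 0, "wz": -0.96},
  {"tx": -0.387, "ty": -0.063, "tz": 0, "wx": 0, "wy": 0, "wz": -1.08},
  {"tx": -0.4285, "ty": -0.068, "tz": 0, "wx": 0, "wy": 0, "wz": -1.178},
])

```text
time_s: 3.9
tool_pos: [0.5158, -0.2932, 0.4047]
orientation: [-3.141, 0.0, 2.748]
wrist_force: [0.5, 0.6, -0.2]
width: 0.999
```

Call:
step_arm([
  {"tx": 0, "ty": 0, "tz": 0, "wx": 0, "wy": 0, "wz": 0},
  {"tx": 0, "ty": 0, "tz": 0, "wx": 0, "wy": 0, "wz": 0},
])

```text
time_s: 4.1
tool_pos: [0.5161, -0.2923, 0.4044]
orientation: [-3.141, 0.0, 2.741]
wrist_force: [0.6, 1.2, -0.5]
width: 0.996
```

```bash
python3 - <<'E'
from rig import *
from h import *
print(sense()["tool_pos"],sense()["orientation"],sense()["joints"])
c=read_camera("wrist"); cv2.imwrite("pics/wrist3.png",c["frame"]); pickle.dump(c,open("wrist3.pkl","wb"))
W=pts(c)
for k in ["pin_head","short_pin_head","stand"]:
    for o in outline_of(c,k)[:2]:
        w=W[o["pixels"]]; print(k,o["confidence"],o["extent"],np.nanmedian(w,0).round(4),np.nanpercentile(w[:,2],90))
E
```

```text
[ 0.5160637  -0.2923278   0.40439466] [-3.14086701e+00  1.56209861e-04  2.74110415e+00] [ 0.57937898  0.43136405 -0.19008182  1.90762419  0.11004476  0.81233545
  1.50081706]
pin_head 0.98 [320.3, 205.0, 347.6, 241.6] [ 0.5096 -0.282   0.107 ] 0.10811605121651649
short_pin_head 0.65 [322.0, 134.3, 341.9, 157.8] [ 0.4533 -0.2587  0.0854] 0.08620115391977352
short_pin_head 0.42 [319.1, 202.0, 346.6, 240.8] [ 0.5097 -0.2826  0.107 ] 0.10811847530915061
stand 0.94 [303.6, 111.4, 355.8, 241.9] [ 0.4777 -0.2691  0.0315] 0.03246208902242455
```

View pics/wrist3.png

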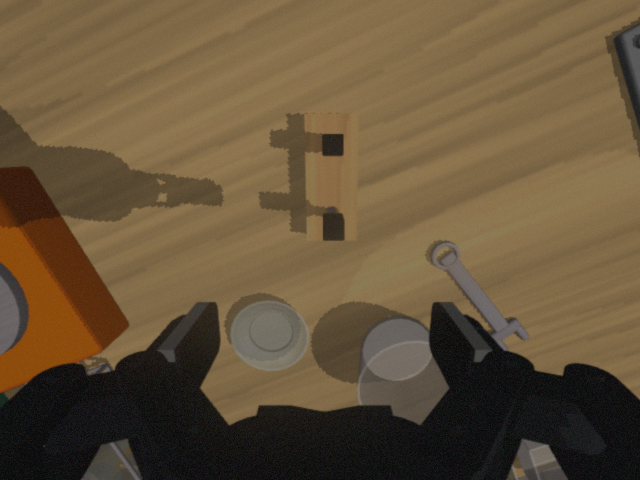

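```bash
python3 - <<'E'
from h import *
c=pickle.load(open("wrist3.pkl","rb")); f=c["frame"]
cv2.imwrite("pics/z3.png",cv2.resize(f[105:250,290:370],None,fx=4,fy=4,interpolation=cv2.INTER_CUBIC)*2)
W=pts(c)
for zr in [(0.1,0.112),(0.08,0.09),(.026,.035)]:
    m=(W[...,2]>zr[0])&(W[...,2]<zr[1]); m[:105]=0;m[250:]=0;m[:,:290]=0;m[:,370:]=0
    w=W[m]; v,u=np.where(m); r=cv2.minAreaRect((w[:,:2]*1000).astype(np.float32)); print(zr,m.sum(),u.min(),u.max(),v.min(),v.max(),r,np.median(w,0))
for z in (.25,.106,.091,.0): print(z,proj(c,[0.5161,-0.2923,z]))
E
```

```text
(0.1, 0.112) 498 323 344 218 240 ((512.4456787109375, -282.9104919433594), (16.507139205932617, 17.156471252441406), 67.0753402709961) [ 0.5117177  -0.28271555  0.10728746]
(0.08, 0.09) 520 322 343 134 216 ((476.025146484375, -268.0279846191406), (16.706241607666016, 65.14900970458984), 67.79251861572266) [ 0.45390299 -0.25938552  0.08542586]
(0.026, 0.035) 5492 305 358 114 240 ((483.282470703125, -270.8745422363281), (50.125701904296875, 119.5771484375), 67.48602294921875) [ 0.47796551 -0.26923478  0.03145152]
0.25 [324.192093  329.2667701]
0.106 [324.31437509 238.33300976]
0.091 [324.32043622 233.82571061]
0.0 [324.34732306 213.83160524]
```

View pics/z3.png

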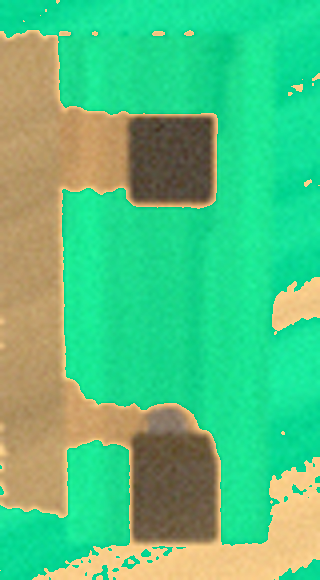

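Call:
step_arm([
  {"tx": 0.006, "ty": 0.003, "tz": 0.03, "wx": 0, "wy": 0, "wz": 0},
  {"tx": 0.006, "ty": 0.003, "tz": 0.06, "wx": 0, "wy": 0, "wz": 0},
  {"tx": 0.006, "ty": 0.003, "tz": 0.085, "wx": 0, "wy": 0, "wz": 0},
  {"tx": 0.006, "ty": 0.003, "tz": 0.085, "wx": 0, "wy": 0, "wz": 0},
  {"tx": 0.006, "ty": 0.003, "tz": 0.085, "wx": 0, "wy": 0, "wz": 0},
], hand=0.05)

```text
time_s: 4.8
tool_pos: [0.5132, -0.2824, 0.3199]
orientation: [3.141, -0.0, 2.751]
wrist_force: [0.8, -1.3, 0.9]
width: 0.584
```

```bash
python3 - <<'E'
from rig import *
from h import *
s=sense();print(s["tool_pos"],s["orientation"],s["width"])
c=read_camera("wrist"); cv2.imwrite("pics/wrist4.png",c["frame"]); pickle.dump(c,open("wrist4.pkl","wb"))
W=pts(c)
for zr in [(0.1,0.112),(.026,.035)]:
    m=(W[...,2]>zr[0])&(W[...,2]<zr[1]);m[:,:270]=0;m[:,380:]=0;m[330:]=0
    w=W[m]; v,u=np.where(m); r=cv2.minAreaRect((w[:,:2]*1000).astype(np.float32)); print(zr,m.sum(),u.min(),u.max(),v.min(),v.max(),r,np.median(w,0))
p=s["tool_pos"]
for z in (.15,.106,.091,.0): print(z,proj(c,[p[0],p[1],z]))
E
```

```text
[ 0.51319879 -0.28244637  0.3199125 ] [ 3.14130353e+00 -3.80928067e-04  2.75061907e+00] 0.5836074347961824
(0.1, 0.112) 967 307 337 258 289 ((512.052490234375, -283.0406188964844), (16.784482955932617, 16.904455184936523), 67.2847900390625) [ 0.51102142 -0.28266384  0.10729124]
(0.026, 0.035) 9266 287 359 112 276 ((483.11248779296875, -270.977783203125), (50.20088195800781, 120.46912384033203), 67.48356628417969) [ 0.47767216 -0.26909568  0.03146581]
0.15 [323.72597915 311.68162611]
0.106 [323.80025834 276.2182365 ]
0.091 [323.81875384 267.38786388]
0.0 [323.89257306 232.14408061]
```

View pics/wrist4.png

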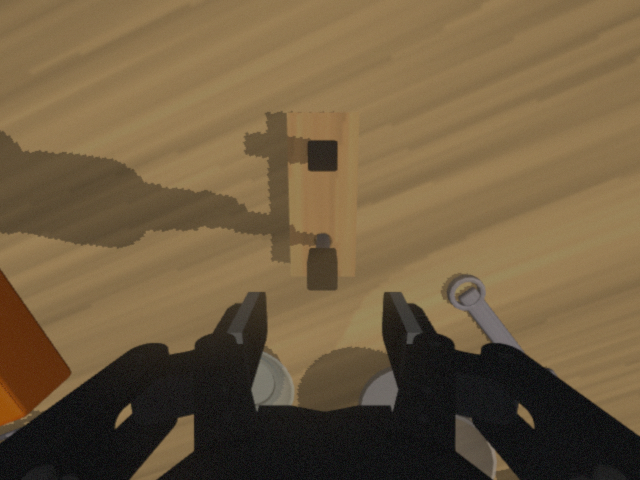

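Call:
step_arm([
  {"tx": 0.001, "ty": 0, "tz": 0.025, "wx": 0, "wy": 0, "wz": 0},
  {"tx": 0.001, "ty": 0, "tz": 0.05, "wx": 0, "wy": 0, "wz": 0},
  {"tx": 0.001, "ty": 0, "tz": 0.072, "wx": 0, "wy": 0, "wz": 0},
  {"tx": 0.001, "ty": 0, "tz": 0.072, "wx": 0, "wy": 0, "wz": 0},
  {"tx": 0.001, "ty": 0, "tz": 0.072, "wx": 0, "wy": 0, "wz": 0},
])

```text
time_s: 5.35
tool_pos: [0.5125, -0.2832, 0.249]
orientation: [-3.142, 0.002, 2.749]
wrist_force: [0.6, -0.2, -0.3]
width: 0.585
```

Call:
step_arm([
  {"tx": 0, "ty": 0, "tz": 0, "wx": 0, "wy": 0, "wz": 0},
  {"tx": 0, "ty": 0, "tz": 0, "wx": 0, "wy": 0, "wz": 0},
  {"tx": 0, "ty": 0, "tz": 0, "wx": 0, "wy": 0, "wz": 0},
  {"tx": 0, "ty": 0, "tz": 0, "wx": 0, "wy": 0, "wz": 0},
  {"tx": 0, "ty": 0, "tz": 0, "wx": 0, "wy": 0, "wz": 0},
  {"tx": 0, "ty": 0, "tz": 0, "wx": 0, "wy": 0, "wz": 0},
], hand=0.0, force=70)

```text
time_s: 5.95
tool_pos: [0.5123, -0.2834, 0.2493]
orientation: [-3.141, 0.003, 2.749]
wrist_force: [-1.4, 0.2, 6.3]
width: 0.185
```

```bash
python3 - <<'E'
from rig import *
from h import *
s=sense();print(s)
c=read_camera("wrist"); cv2.imwrite("pics/wrist5.png",c["frame"]); pickle.dump(c,open("wrist5.pkl","wb"))
E
```

```text
{'time_s': 5.95, 'joints': array([ 0.52958235,  0.63658841, -0.1423995 ,  2.02438887,  0.18093102,
        0.48962717,  1.4328472 ]), 'joint_vel': array([-0.0008028 , -0.00126812,  0.0012645 ,  0.000659  , -0.00031852,
       -0.00041302,  0.00021331]), 'tau': array([-4.33564663e-02, -4.51420248e+01, -8.29793885e-01, -1.05185357e+01,
        2.08466034e-02, -2.42644334e-01,  2.17319366e-04]), 'tool_pos': array([ 0.51234612, -0.28337735,  0.24931742]), 'orientation': array([-3.14127042e+00,  2.62731162e-03,  2.74867695e+00]), 'wrist_force': array([-1.40379895,  0.23776156,  6.26539904]), 'moment': array([ 0.10534481,  0.19413869, -0.01417264]), 'width': 0.18514255178908265}
```

View pics/wrist5.png

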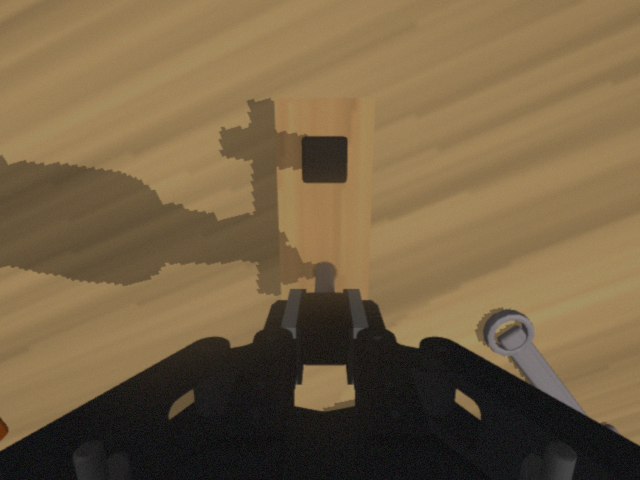

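Call:
step_arm([
  {"tx": 0, "ty": 0, "tz": -0.01, "wx": 0, "wy": 0, "wz": 0},
  {"tx": 0, "ty": 0, "tz": -0.025, "wx": 0, "wy": 0, "wz": 0},
  {"tx": 0, "ty": 0, "tz": -0.05, "wx": 0, "wy": 0, "wz": 0},
  {"tx": 0, "ty": 0, "tz": -0.08, "wx": 0, "wy": 0, "wz": 0},
  {"tx": 0, "ty": 0, "tz": -0.115, "wx": 0, "wy": 0, "wz": 0},
  {"tx": 0, "ty": 0, "tz": -0.15, "wx": 0, "wy": 0, "wz": 0},
  {"tx": 0, "ty": 0, "tz": -0.15, "wx": 0, "wy": 0, "wz": 0},
  {"tx": 0, "ty": 0, "tz": -0.15, "wx": 0, "wy": 0, "wz": 0},
], force=90)

```text
time_s: 6.8
tool_pos: [0.5115, -0.283, 0.3994]
orientation: [-3.141, 0.003, 2.749]
wrist_force: [-1.0, 0.1, -0.7]
width: 0.183
```

```bash
python3 - <<'E'
from rig import *
from h import *
s=sense();print(s["tool_pos"],s["orientation"],s["wrist_force"],s["width"])
for n in ["wrist","side","scene"]:
    c=read_camera(n); cv2.imwrite(f"pics/{n}6.png",c["frame"]); pickle.dump(c,open(f"{n}6.pkl","wb"))
    p=s["tool_pos"]
    for z in (p[2]-.158,p[2]-.158-.075): print(n,proj(c,[p[0],p[1],z]))
E
```

```text
[ 0.51148743 -0.28300846  0.39941738] [-3.14124467e+00  2.52470344e-03  2.74868911e+00] [-0.97664617  0.08645941 -0.67572209] 0.18293706534948642
wrist [323.88197361 323.98850599]
wrist [324.02286835 264.200541  ]
side [347.05474196 241.17301526]
side [344.33715466 286.66713568]
scene [188.06275702 271.88480964]
scene [195.51367277 290.92554319]
```

View pics/wrist6.png

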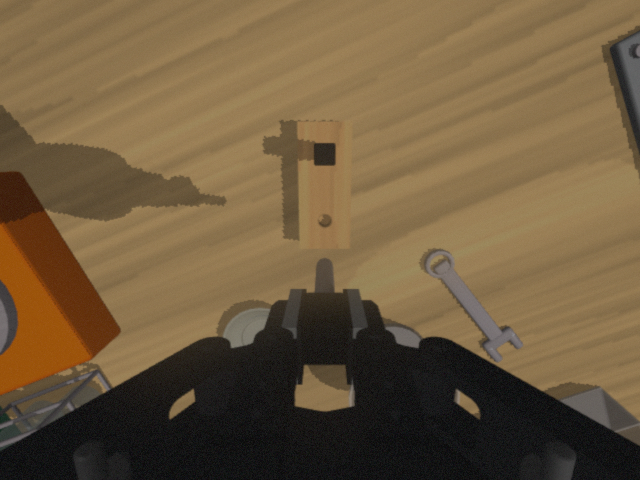

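View pics/side6.png

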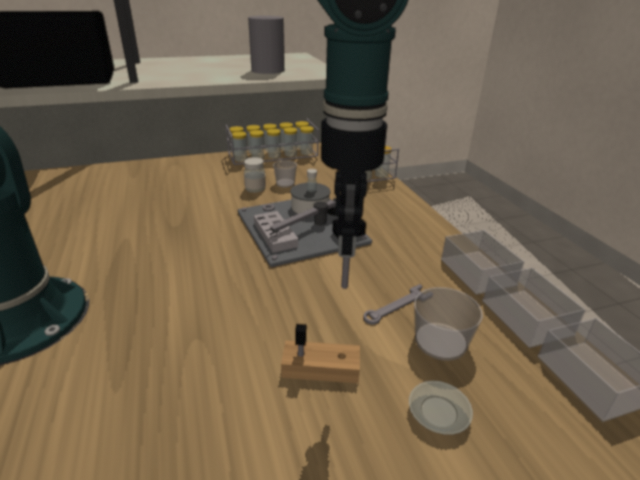

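Call:
step_arm([
  {"tx": 0.013, "ty": 0.033, "tz": 0, "wx": 0, "wy": 0, "wz": -0.05},
  {"tx": 0.026, "ty": 0.066, "tz": 0, "wx": 0, "wy": 0, "wz": -0.1},
  {"tx": 0.039, "ty": 0.1, "tz": 0, "wx": 0, "wy": 0, "wz": -0.15},
  {"tx": 0.052, "ty": 0.135, "tz": 0, "wx": 0, "wy": 0, "wz": -0.21},
  {"tx": 0.065, "ty": 0.17, "tz": 0, "wx": 0, "wy": 0, "wz": -0.27},
  {"tx": 0.078, "ty": 0.205, "tz": 0, "wx": 0, "wy": 0, "wz": -0.33},
  {"tx": 0.092, "ty": 0.24, "tz": 0, "wx": 0, "wy": 0, "wz": -0.39},
  {"tx": 0.105, "ty": 0.275, "tz": 0, "wx": 0, "wy": 0, "wz": -0.44},
  {"tx": 0.118, "ty": 0.31, "tz": 0, "wx": 0, "wy": 0, "wz": -0.48},
  {"tx": 0.126, "ty": 0.331, "tz": 0, "wx": 0, "wy": 0, "wz": -0.493},
])

```text
time_s: 7.95
tool_pos: [0.5213, 0.0742, 0.3966]
orientation: [3.14, -0.002, -3.036]
wrist_force: [-0.1, 0.2, -0.4]
width: 0.185
```

Call:
step_arm([
  {"tx": 0, "ty": 0, "tz": 0.02, "wx": 0, "wy": 0, "wz": 0},
  {"tx": 0, "ty": 0, "tz": 0.05, "wx": 0, "wy": 0, "wz": 0},
  {"tx": 0, "ty": 0, "tz": 0.07, "wx": 0, "wy": 0, "wz": 0},
  {"tx": 0, "ty": 0, "tz": 0.07, "wx": 0, "wy": 0, "wz": 0},
  {"tx": 0, "ty": 0, "tz": 0.07, "wx": 0, "wy": 0, "wz": 0},
  {"tx": 0, "ty": 0, "tz": 0.07, "wx": 0, "wy": 0, "wz": 0},
])

```text
time_s: 8.55
tool_pos: [0.5224, 0.0711, 0.3283]
orientation: [3.141, 0.001, -3.041]
wrist_force: [0.7, 0.3, -0.5]
width: 0.181
```

```bash
python3 - <<'E'
from rig import *
from h import *
s=sense();print(s["tool_pos"],s["orientation"],s["wrist_force"],s["width"],s["joints"])
for n in ["wrist","side","scene"]:
    c=read_camera(n); cv2.imwrite(f"pics/{n}7.png",c["frame"]); pickle.dump(c,open(f"{n}7.pkl","wb"))
    p=s["tool_pos"]
    print(n,proj(c,[p[0],p[1],p[2]-.233]), [proj(c,q).round(1) for q in ([.5131,.1547,.034],)])
E
```

```text
[0.52238919 0.07109372 0.32832745] [ 3.14137501e+00  1.11104335e-03 -3.04144450e+00] [ 0.66869974  0.30481689 -0.51674822] 0.18122335406341122 [ 0.04115261  0.47439637 -0.34765889  2.10445753  0.27740663  0.60430322
  1.17026681]
wrist [323.4038563  264.49614272] [array([432.4, 238. ])]
side [288.13407841 214.60528929] [array([275.7, 221.8])]
scene [309.21149615 207.06553593] [array([326.9, 199.9])]
```

View pics/wrist7.png

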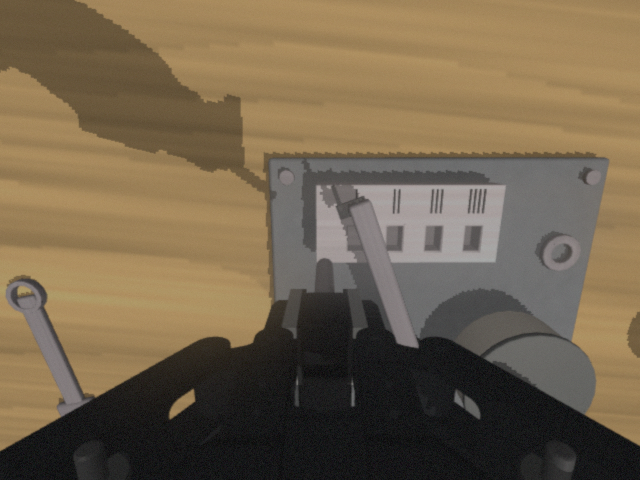

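View pics/side7.png

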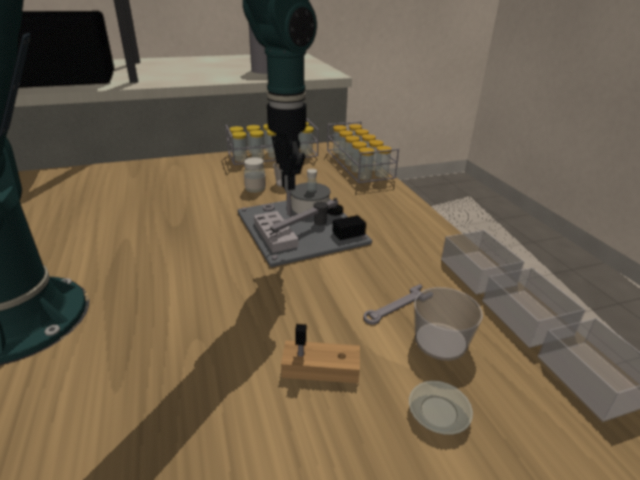

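View pics/scene7.png

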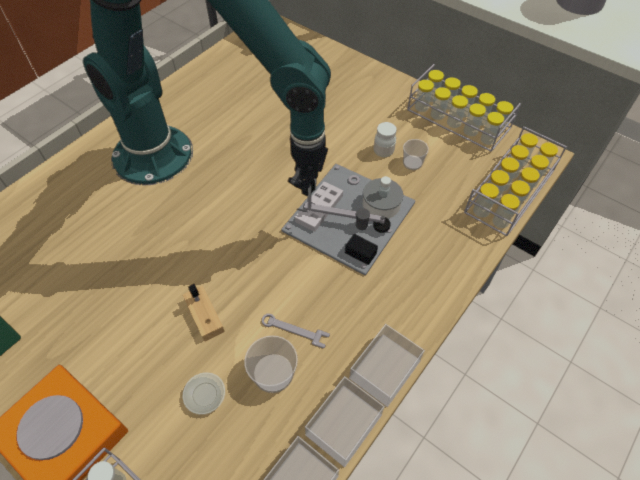

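```bash
python3 - <<'E'
from h import *
c=pickle.load(open("wrist7.pkl","rb")); f=c["frame"]
cv2.imwrite("pics/z7.png",cv2.resize(f[175:285,310:510],None,fx=4,fy=4,interpolation=cv2.INTER_CUBIC))
E
```

```text
(no output)
```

View pics/z7.png

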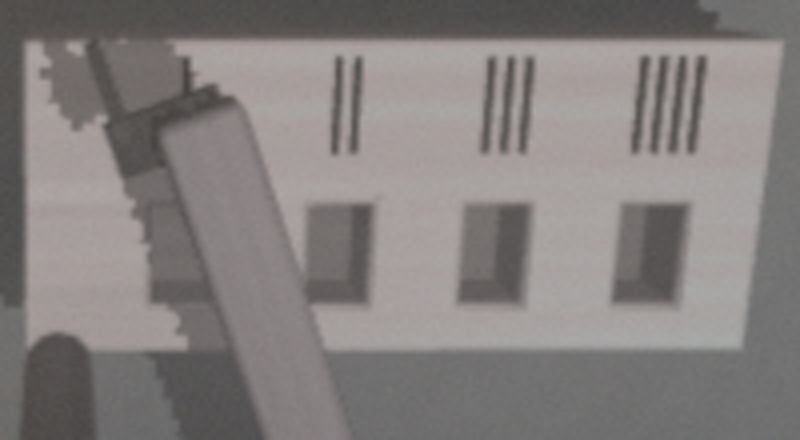

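Call:
step_arm([
  {"tx": 0, "ty": 0, "tz": 0.02, "wx": 0, "wy": 0, "wz": 0},
  {"tx": 0, "ty": 0, "tz": 0.04, "wx": 0, "wy": 0, "wz": 0},
  {"tx": 0, "ty": 0, "tz": 0.055, "wx": 0, "wy": 0, "wz": 0},
  {"tx": 0, "ty": 0, "tz": 0.055, "wx": 0, "wy": 0, "wz": 0},
  {"tx": 0, "ty": 0, "tz": 0.055, "wx": 0, "wy": 0, "wz": 0},
  {"tx": 0, "ty": 0, "tz": 0.055, "wx": 0, "wy": 0, "wz": 0},
])

```text
time_s: 9.3
tool_pos: [0.5225, 0.0711, 0.2737]
orientation: [3.141, 0.002, -3.042]
wrist_force: [0.3, -0.5, -0.6]
width: 0.183
```

```bash
python3 - <<'E'
from rig import *
from h import *
s=sense();print(s["tool_pos"],s["orientation"],s["wrist_force"],s["width"])
c=read_camera("wrist"); cv2.imwrite("pics/wrist8.png",c["frame"]); pickle.dump(c,open("wrist8.pkl","wb"))
p=s["tool_pos"]
print(proj(c,[p[0],p[1],p[2]-.233]), [proj(c,q).round(1) for q in ([.5131,.1547,.034],)])
d=np.array([.5131,.155])-p[:2]; y=s["orientation"][2]
print("tx,ty",d@[np.cos(y),np.sin(y)],d@[np.sin(y),-np.cos(y)])
E
```

```text
[0.52248955 0.07109312 0.27374916] [ 3.14138267e+00  2.07556765e-03 -3.04151066e+00] [ 0.34315011 -0.51408701 -0.56101885] 0.18277248036127433
[323.37900434 264.09941194] [array([458.2, 259.2])]
tx,ty 0.0009590096052438127 0.0844251657349358
```

View pics/wrist8.png

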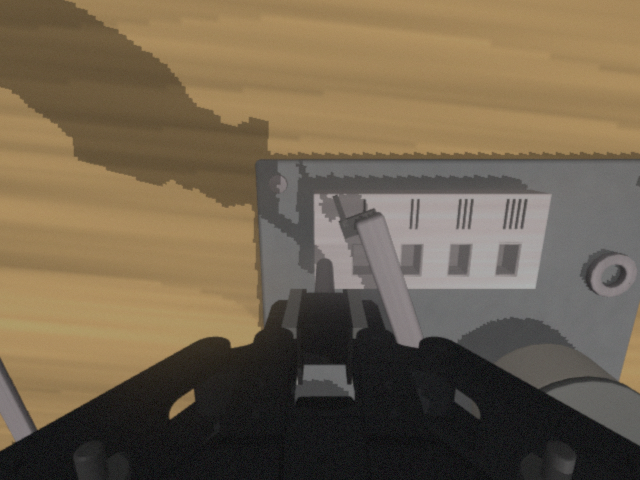

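Call:
step_arm([
  {"tx": 0.001, "ty": 0.007, "tz": 0, "wx": 0, "wy": 0, "wz": 0},
  {"tx": 0.001, "ty": 0.014, "tz": 0, "wx": 0, "wy": 0, "wz": 0},
  {"tx": 0.001, "ty": 0.02, "tz": 0, "wx": 0, "wy": 0, "wz": 0},
  {"tx": 0.001, "ty": 0.026, "tz": 0, "wx": 0, "wy": 0, "wz": 0},
  {"tx": 0.001, "ty": 0.032, "tz": 0, "wx": 0, "wy": 0, "wz": 0},
  {"tx": 0.001, "ty": 0.038, "tz": 0, "wx": 0, "wy": 0, "wz": 0},
  {"tx": 0.001, "ty": 0.044, "tz": 0, "wx": 0, "wy": 0, "wz": 0},
  {"tx": 0.001, "ty": 0.05, "tz": 0, "wx": 0, "wy": 0, "wz": 0},
  {"tx": 0.001, "ty": 0.05, "tz": 0, "wx": 0, "wy": 0, "wz": 0},
  {"tx": 0.001, "ty": 0.05, "tz": 0, "wx": 0, "wy": 0, "wz": 0},
])

```text
time_s: 10.35
tool_pos: [0.5156, 0.1206, 0.2725]
orientation: [-3.141, -0.001, -3.041]
wrist_force: [-0.6, -4.1, -1.7]
width: 0.183
```

```bash
cat > look.py <<'E'
import sys
from rig import *
from h import *
k=sys.argv[1]
s=sense();print(s["time_s"],s["tool_pos"],s["orientation"],s["wrist_force"],s["moment"],s["width"])
c=read_camera("wrist"); cv2.imwrite(f"pics/wrist{k}.png",c["frame"]); pickle.dump(c,open(f"wrist{k}.pkl","wb"))
p=s["tool_pos"]
print(proj(c,[p[0],p[1],p[2]-.233]), [proj(c,q).round(1) for q in ([.5131,.155,.034],)])
d=np.array([.5131,.155])-p[:2]; y=s["orientation"][2]
print("tx,ty",d@[np.cos(y),np.sin(y)],d@[np.sin(y),-np.cos(y)])
E
python3 look.py 9
```

```text
10.35 [0.51564959 0.12056478 0.27246485] [-3.14106271e+00 -1.07082292e-03 -3.04107541e+00] [-0.6356327  -4.13341694 -1.66373028] [-1.03996573  0.38675991 -0.00440277] 0.1828915470169244
[323.74808973 265.32243153] [array([379.2, 263.9])]
tx,ty -0.0009187825403800757 0.03451725540396853
```

View pics/wrist9.png

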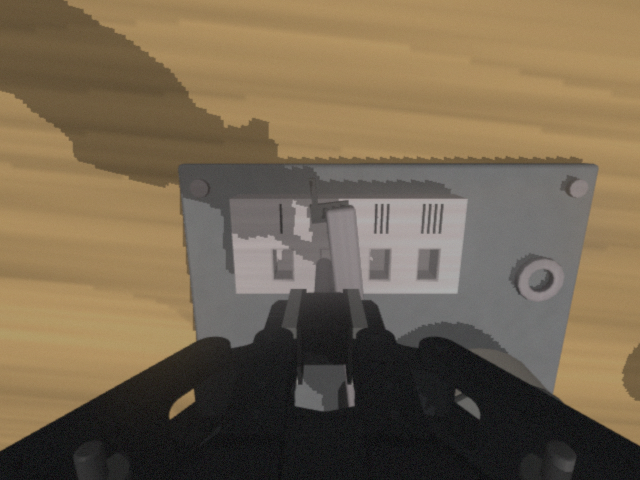

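Call:
step_arm([
  {"tx": -0.0005, "ty": 0.006, "tz": 0, "wx": 0, "wy": 0, "wz": 0},
  {"tx": -0.0005, "ty": 0.012, "tz": 0, "wx": 0, "wy": 0, "wz": 0},
  {"tx": -0.0005, "ty": 0.018, "tz": 0, "wx": 0, "wy": 0, "wz": 0},
  {"tx": -0.0005, "ty": 0.024, "tz": 0, "wx": 0, "wy": 0, "wz": 0},
  {"tx": -0.0005, "ty": 0.03, "tz": 0, "wx": 0, "wy": 0, "wz": 0},
  {"tx": -0.0005, "ty": 0.0345, "tz": 0, "wx": 0, "wy": 0, "wz": 0},
  {"tx": -0.0005, "ty": 0.0345, "tz": 0, "wx": 0, "wy": 0, "wz": 0},
  {"tx": -0.0005, "ty": 0.0345, "tz": 0, "wx": 0, "wy": 0, "wz": 0},
  {"tx": -0.0005, "ty": 0.0345, "tz": 0, "wx": 0, "wy": 0, "wz": 0},
])

```text
time_s: 11.3
tool_pos: [0.5127, 0.1545, 0.2725]
orientation: [-3.141, -0.001, -3.042]
wrist_force: [-3.3, -4.2, -2.8]
width: 0.18
```

```bash
python3 look.py 10; python3 -c "
import cv2
f=cv2.imread('pics/wrist10.png');cv2.imwrite('pics/z10.png',cv2.resize(f[180:320,240:440],None,fx=4,fy=4,interpolation=cv2.INTER_CUBIC))"
```

```text
11.3 [0.51274278 0.15447802 0.27248499] [-3.14078073e+00 -1.22823134e-03 -3.04186929e+00] [-3.31427658 -4.16349232 -2.82622032] [-1.29880981  0.45710311 -0.02075687] 0.1803677741989227
[323.74192732 265.26512064] [array([324.5, 263.1])]
tx,ty -0.00040741587399008067 0.0004838205778629711
```

View pics/z10.png

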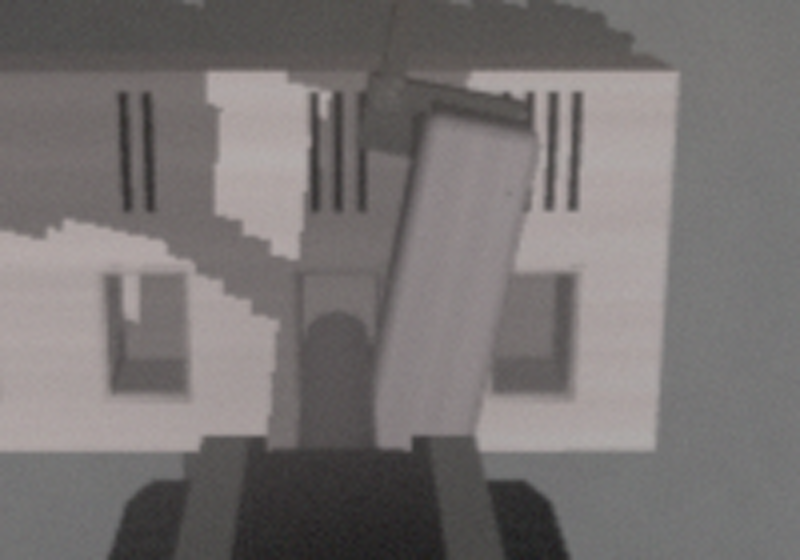

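Call:
step_arm([
  {"tx": 0, "ty": 0.0005, "tz": 0.0015, "wx": 0, "wy": 0, "wz": 0},
  {"tx": 0, "ty": 0.0005, "tz": 0.003, "wx": 0, "wy": 0, "wz": 0},
  {"tx": 0, "ty": 0.0005, "tz": 0.0045, "wx": 0, "wy": 0, "wz": 0},
  {"tx": 0, "ty": 0.0005, "tz": 0.006, "wx": 0, "wy": 0, "wz": 0},
  {"tx": 0, "ty": 0.0005, "tz": 0.0075, "wx": 0, "wy": 0, "wz": 0},
  {"tx": 0, "ty": 0.0005, "tz": 0.0075, "wx": 0, "wy": 0, "wz": 0},
])

```text
time_s: 11.95
tool_pos: [0.5135, 0.1555, 0.2651]
orientation: [3.141, 0.001, -3.041]
wrist_force: [-0.4, -4.8, 1.7]
width: 0.181
```

Call:
step_arm([
  {"tx": 0, "ty": 0, "tz": 0.0015, "wx": 0, "wy": 0, "wz": 0},
  {"tx": 0, "ty": 0, "tz": 0.003, "wx": 0, "wy": 0, "wz": 0},
  {"tx": 0, "ty": 0, "tz": 0.0045, "wx": 0, "wy": 0, "wz": 0},
  {"tx": 0, "ty": 0, "tz": 0.0045, "wx": 0, "wy": 0, "wz": 0},
])

```text
time_s: 12.35
tool_pos: [0.5129, 0.1555, 0.2604]
orientation: [-3.142, -0.0, -3.041]
wrist_force: [-0.5, -4.1, -0.1]
width: 0.184
```

```bash
python3 look.py 11; python3 -c "
import cv2
f=cv2.imread('pics/wrist11.png');cv2.imwrite('pics/z11.png',cv2.resize(f[180:320,240:440],None,fx=4,fy=4,interpolation=cv2.INTER_CUBIC))"
```

```text
12.35 [0.51288876 0.15547575 0.26037185] [-3.14157013e+00 -3.13801841e-04 -3.04121891e+00] [-0.50598394 -4.08246103 -0.08500356] [-1.2407635  -0.07887184  0.01982095] 0.18351902977390083
[323.50376411 265.02382464] [array([322.6, 268.9])]
tx,ty -0.0001625073889542468 -0.0004945273618930436
```

View pics/z11.png

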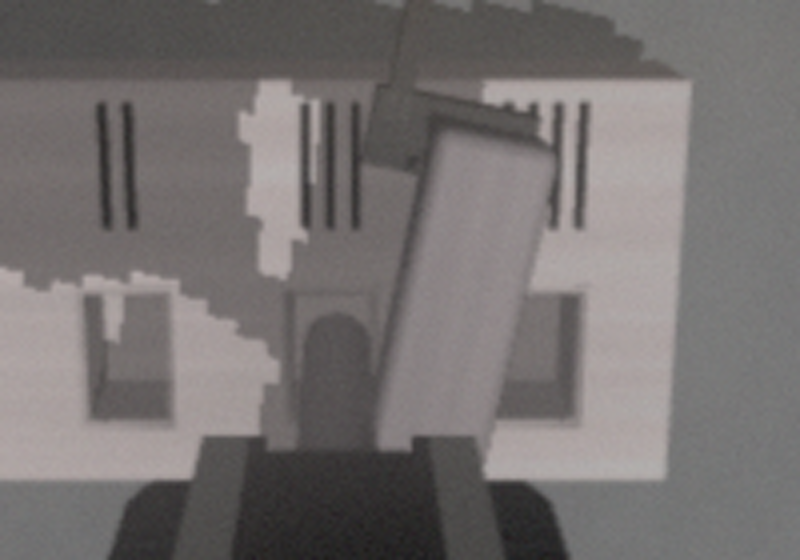

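Call:
step_arm([
  {"tx": 0, "ty": 0, "tz": 0.0015, "wx": 0, "wy": 0, "wz": 0},
  {"tx": 0, "ty": 0, "tz": 0.003, "wx": 0, "wy": 0, "wz": 0},
  {"tx": 0, "ty": 0, "tz": 0.0045, "wx": 0, "wy": 0, "wz": 0},
  {"tx": 0, "ty": 0, "tz": 0.006, "wx": 0, "wy": 0, "wz": 0},
  {"tx": 0, "ty": 0, "tz": 0.0075, "wx": 0, "wy": 0, "wz": 0},
  {"tx": 0, "ty": 0, "tz": 0.009, "wx": 0, "wy": 0, "wz": 0},
  {"tx": 0, "ty": 0, "tz": 0.009, "wx": 0, "wy": 0, "wz": 0},
  {"tx": 0, "ty": 0, "tz": 0.009, "wx": 0, "wy": 0, "wz": 0},
])

```text
time_s: 13.2
tool_pos: [0.5129, 0.1554, 0.2514]
orientation: [-3.141, -0.0, -3.041]
wrist_force: [-0.2, -3.8, -0.6]
width: 0.182
```

```bash
python3 look.py 12; python3 -c "
import cv2
f=cv2.imread('pics/wrist12.png');cv2.imwrite('pics/z12.png',cv2.resize(f[180:320,240:440],None,fx=4,fy=4,interpolation=cv2.INTER_CUBIC))"
```

```text
13.2 [0.51293203 0.15539919 0.25138522] [-3.14149091e+00 -3.68694973e-04 -3.04140274e+00] [-0.16561976 -3.83788376 -0.60490882] [-1.17538856  0.00342786 -0.02279408] 0.18163812093632525
[323.56343421 264.98756462] [array([322.8, 274.1])]
tx,ty -0.0001271991167711467 -0.00041399122234957734
```

View pics/z12.png

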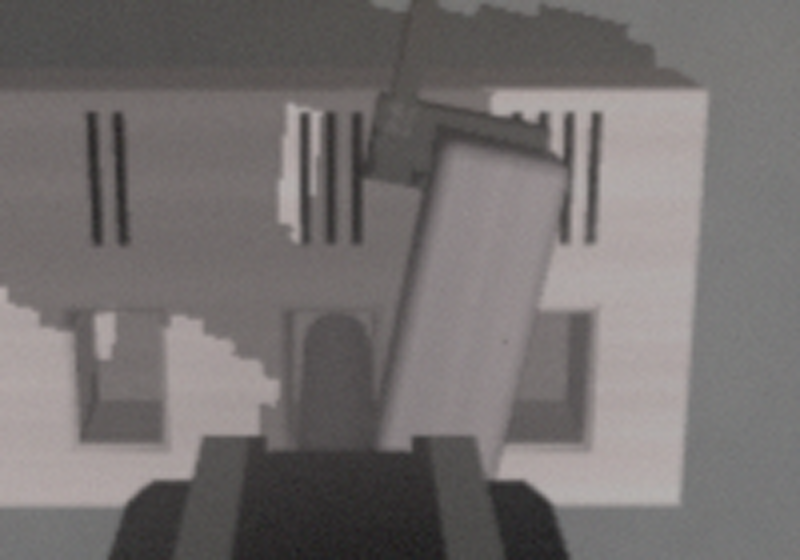

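Call:
step_arm([
  {"tx": 0, "ty": 0, "tz": 0.001, "wx": 0, "wy": 0, "wz": 0},
  {"tx": 0, "ty": 0, "tz": 0.0015, "wx": 0, "wy": 0, "wz": 0},
  {"tx": 0, "ty": 0, "tz": 0.002, "wx": 0, "wy": 0, "wz": 0},
  {"tx": 0, "ty": 0, "tz": 0.0025, "wx": 0, "wy": 0, "wz": 0},
  {"tx": 0, "ty": 0, "tz": 0.0025, "wx": 0, "wy": 0, "wz": 0},
  {"tx": 0, "ty": 0, "tz": 0.0025, "wx": 0, "wy": 0, "wz": 0},
])

```text
time_s: 13.85
tool_pos: [0.513, 0.1556, 0.2494]
orientation: [3.142, 0.0, -3.041]
wrist_force: [-0.3, -4.9, 4.5]
width: 0.177
```

Call:
step_arm([
  {"tx": 0, "ty": 0, "tz": 0, "wx": 0, "wy": 0, "wz": 0},
  {"tx": 0, "ty": 0, "tz": 0, "wx": 0, "wy": 0, "wz": 0},
  {"tx": 0, "ty": 0, "tz": 0, "wx": 0, "wy": 0, "wz": 0},
], hand=0.02, force=20)

```text
time_s: 14.15
tool_pos: [0.513, 0.1561, 0.2492]
orientation: [3.141, 0.0, -3.041]
wrist_force: [-1.4, -2.7, 2.5]
width: 0.238
```

```bash
python3 look.py 13; python3 -c "
import cv2
f=cv2.imread('pics/wrist13.png');cv2.imwrite('pics/z13.png',cv2.resize(f[180:380,240:440],None,fx=3,fy=3,interpolation=cv2.INTER_CUBIC))"
```

```text
14.15 [0.51298994 0.15605554 0.24918241] [ 3.14068035e+00  4.53769713e-04 -3.04083513e+00] [-1.44150619 -2.66107048  2.49411396] [-0.6402993   0.17456422  0.07235042] 0.23837135059120723
[323.11848691 264.72365088] [array([321.2, 275. ])]
tx,ty -3.325791078760665e-06 -0.0010612557371923756
```

View pics/z13.png

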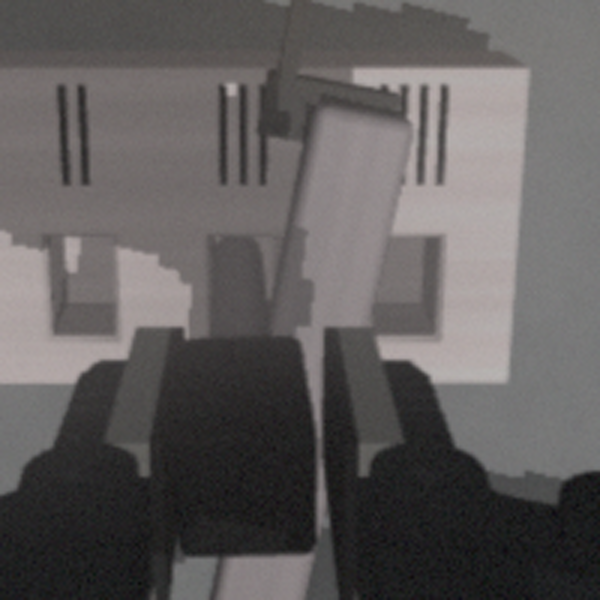

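Call:
step_arm([
  {"tx": 0, "ty": 0, "tz": 0, "wx": 0, "wy": 0, "wz": 0},
  {"tx": 0, "ty": 0, "tz": 0, "wx": 0, "wy": 0, "wz": 0},
], hand=0.026)

```text
time_s: 14.4
tool_pos: [0.5131, 0.1563, 0.2491]
orientation: [3.14, 0.001, -3.041]
wrist_force: [-0.6, -1.1, -0.5]
width: 0.302
```

Call:
step_arm([
  {"tx": 0, "ty": 0, "tz": 0, "wx": 0, "wy": 0, "wz": 0},
  {"tx": 0, "ty": 0, "tz": 0, "wx": 0, "wy": 0, "wz": 0},
], hand=0.032)

```text
time_s: 14.6
tool_pos: [0.5132, 0.1561, 0.2492]
orientation: [3.141, 0.001, -3.041]
wrist_force: [-0.1, 1.1, -0.9]
width: 0.379
```

Call:
step_arm([
  {"tx": 0, "ty": 0, "tz": 0, "wx": 0, "wy": 0, "wz": 0},
  {"tx": 0, "ty": 0, "tz": 0, "wx": 0, "wy": 0, "wz": 0},
], hand=0.04)

```text
time_s: 14.8
tool_pos: [0.5131, 0.1557, 0.2492]
orientation: [3.141, 0.0, -3.041]
wrist_force: [-0.3, -0.8, -0.4]
width: 0.464
```

```bash
python3 look.py 14; python3 -c "
import cv2
f=cv2.imread('pics/wrist14.png');cv2.imwrite('pics/z14.png',cv2.resize(f[180:380,240:440],None,fx=3,fy=3,interpolation=cv2.INTER_CUBIC))"
```

```text
14.8 [0.51306303 0.15568126 0.24924589] [ 3.14128100e+00  3.83755531e-04 -3.04117058e+00] [-0.28226366 -0.79480628 -0.41832611] [-0.09344257 -0.01527673  0.00448631] 0.4644394683576848
[323.38745014 264.72240162] [array([322.1, 274.9])]
tx,ty 3.151164653003227e-05 -0.0006815350633848046
```

View pics/z14.png

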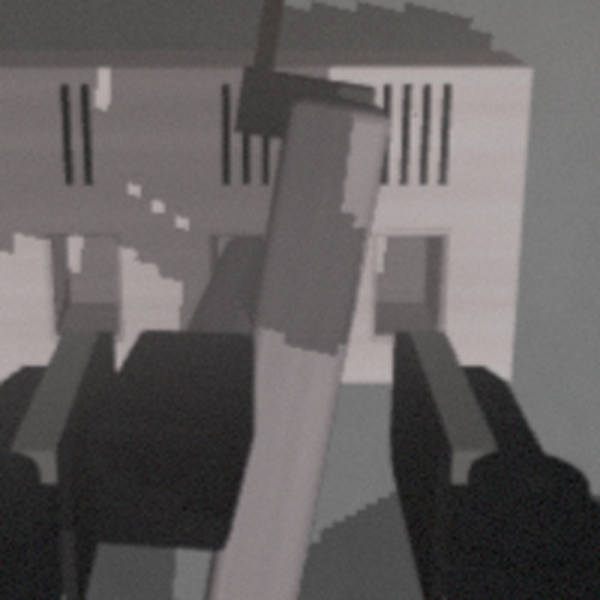

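Call:
step_arm([
  {"tx": 0, "ty": 0, "tz": 0, "wx": 0, "wy": 0, "wz": 0},
  {"tx": 0, "ty": 0, "tz": 0, "wx": 0, "wy": 0, "wz": 0},
  {"tx": 0, "ty": 0, "tz": 0, "wx": 0, "wy": 0, "wz": 0},
  {"tx": 0, "ty": 0, "tz": 0, "wx": 0, "wy": 0, "wz": 0},
], hand=0.066)

```text
time_s: 15.25
tool_pos: [0.513, 0.1556, 0.2493]
orientation: [3.141, 0.0, -3.041]
wrist_force: [-0.8, 0.7, 0.4]
width: 0.771
```

```bash
python3 look.py 15; python3 -c "
import cv2
f=cv2.imread('pics/wrist15.png');cv2.imwrite('pics/z15.png',cv2.resize(f[180:380,240:440],None,fx=3,fy=3,interpolation=cv2.INTER_CUBIC))"
```

```text
15.25 [0.51301271 0.15561983 0.24926733] [ 3.14138337e+00  2.50069994e-04 -3.04130790e+00] [-0.82582887  0.67018618  0.36202987] [0.01404256 0.00154995 0.02841352] 0.7714528790286105
[323.38179726 264.77927611] [array([322.2, 275. ])]
tx,ty -2.4798356292117793e-05 -0.0006254520035183694
```

View pics/z15.png

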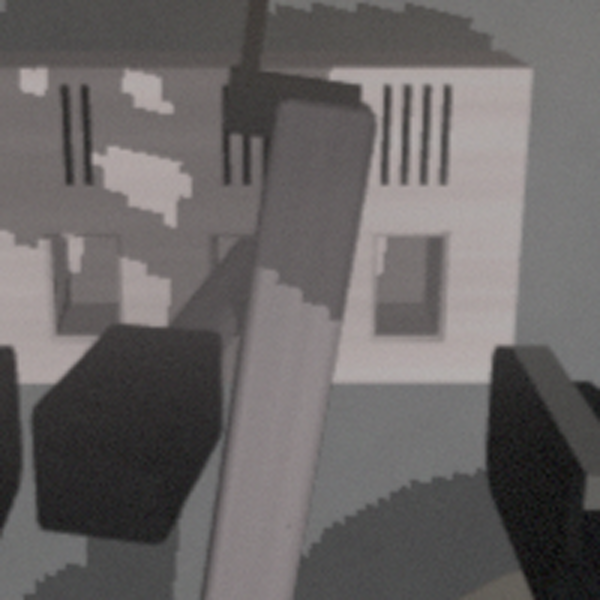

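Call:
step_arm([
  {"tx": 0, "ty": -0.008, "tz": 0, "wx": 0, "wy": 0, "wz": 0},
  {"tx": 0, "ty": -0.008, "tz": -0.01, "wx": 0, "wy": 0, "wz": 0},
  {"tx": 0, "ty": -0.008, "tz": -0.03, "wx": 0, "wy": 0, "wz": 0},
  {"tx": 0, "ty": -0.008, "tz": -0.055, "wx": 0, "wy": 0, "wz": 0},
  {"tx": 0, "ty": -0.008, "tz": -0.085, "wx": 0, "wy": 0, "wz": 0},
  {"tx": 0, "ty": -0.008, "tz": -0.12, "wx": 0, "wy": 0, "wz": 0},
  {"tx": 0.04, "ty": -0.008, "tz": -0.15, "wx": 0, "wy": 0, "wz": 0},
  {"tx": 0.04, "ty": -0.008, "tz": -0.15, "wx": 0, "wy": 0, "wz": 0},
  {"tx": 0.04, "ty": -0.008, "tz": -0.15, "wx": 0, "wy": 0, "wz": 0},
])

```text
time_s: 16.2
tool_pos: [0.4734, 0.1432, 0.4005]
orientation: [-3.141, 0.002, -3.041]
wrist_force: [0.3, -0.5, -0.4]
width: 0.774
```

```bash
python3 look.py 16; python3 - <<'E'
from rig import *
from h import *
c=pickle.load(open("wrist16.pkl","rb")); W=pts(c)
O=np.array([.6243,.1568]);R=np.array([[.995,.0998],[-.0998,.995]])
for o in outline_of(read_camera("wrist"),"pin_head")[:1]:
    w=W[o["pixels"]]; w=w[~np.isnan(w[:,0])]
    L=np.c_[(w[:,:2]-O)@R.T,w[:,2]]*1000
    for a,b in [(34,46),(46,60),(60,75),(75,90),(90,115)]:
        m=(L[:,2]>a)&(L[:,2]<b)
        if m.any(): print((a,b),m.sum(),np.median(L[m],0).round(1),L[m].max(0).round(1))
c=read_camera("scene"); cv2.imwrite("pics/scene16.png",cv2.resize(c["frame"][140:290,260:440],None,fx=4,fy=4))
E
```

```text
16.2 [0.47337385 0.14320159 0.4004858 ] [-3.14133200e+00  2.49343861e-03 -3.04128968e+00] [ 0.28113435 -0.51148909 -0.43993326] [ 0.05746871 -0.02756235  0.02168568] 0.7739254152907107
[323.58628691 263.99895441] [array([331.6, 259.9])]
tx,ty -0.04070791256872525 0.007761139078736655
(34, 46) 35 [-115.9    6.8   38.9] [-92.    9.6  45.9]
(46, 60) 50 [-115.8    5.5   54.1] [-95.4   8.4  59.9]
(60, 75) 20 [-116.4    2.6   62.5] [-112.4    6.4   67.1]
(75, 90) 120 [-120.6    0.    84.5] [-105.8    6.1   89.9]
(90, 115) 601 [-115.2   -6.2  105.4] [-104.4    4.3  109.1]
```

View pics/wrist16.png

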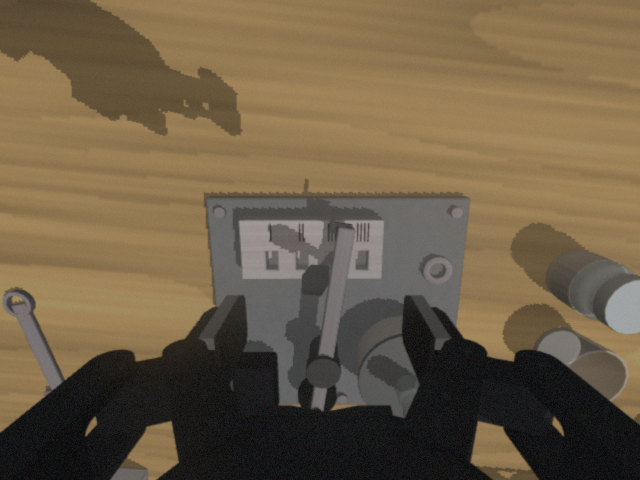

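View pics/scene16.png

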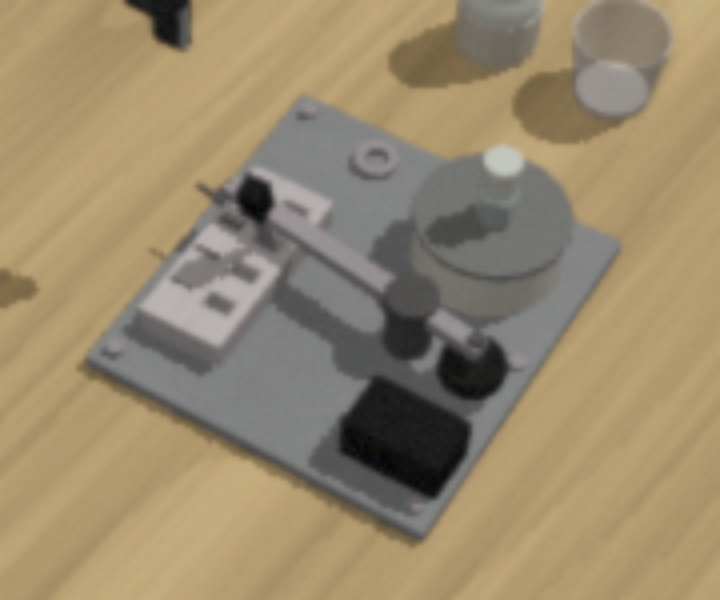

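```bash
python3 - <<'E'
from rig import *
from h import *
O=np.array([.6243,.1568]);R=np.array([[.995,.0998],[-.0998,.995]])
c=read_camera("wrist"); W=pts(c)
L=np.concatenate([(W[...,:2]-O)@R.T,W[...,2:]],-1)*1000
m=(L[...,2]>54)&(L[...,2]<64)&(L[...,0]<-60)&(L[...,0]>-145)&(L[...,1]>5)&(L[...,1]<60)
w=L[m]; vx,vy,x0,y0=cv2.fitLine(w[:,:2].astype(np.float32),cv2.DIST_HUBER,0,.01,.01).ravel()
a=np.arctan2(-vy,vx); print(m.sum(),"arm angle",a,"defl",.35+a,(x0,y0))
m=(L[...,2]>100)&(L[...,2]<115)&(abs(L[...,0]+112)<25)&(abs(L[...,1])<25)
print(L[m].mean(0),L[m][:,2].max())
for k in ["washer","vial","short_pin_head","jar","cup"]:
    for n in ("side","scene"):
        c=read_camera(n);W2=pts(c)
        o=outline_of(c,k)[:1]
        if o: print(n,k,o[0]["confidence"],np.nanmedian(W2[o[0]["pixels"]],0).round(3))
E
```

```text
1463 arm angle 0.12841283 defl 0.4784128 (np.float32(-104.5358), np.float32(15.793435))
[-113.80649592   -7.26183588  105.69314396] 108.87221602566082
side washer 0.43 [0.517 0.266 0.017]
scene washer 0.53 [0.517 0.266 0.017]
side vial 0.55 [ 0.704 -0.273  0.045]
scene vial 0.7 [0.632 0.235 0.1  ]
side short_pin_head 0.87 [ 0.453 -0.264  0.072]
scene short_pin_head 0.57 [ 0.672 -0.17   0.007]
side jar 0.68 [0.51  0.399 0.049]
scene jar 0.92 [0.521 0.405 0.06 ]
side cup 0.96 [0.604 0.41  0.041]
scene cup 0.69 [0.603 0.436 0.039]
```

```bash
python3 -c "
from rig import *
print(sign_off())"
```

```text
the job is handed in; nothing more can be done
None
```

The longer pin is standing in the three-tick slot with the sprung arm leaning on it, and the job was handed in about 17 s into the 67 s allowed. No verdict is reported, so the results below are my own checks.

I took the pin from the stand and pushed the arm over with the shank, tip kept about 6 mm above the plate. I lowered it in small steps until the wrist felt about 4.5 N from the slot floor. Then I opened the fingers in stages so the arm eased back onto the pin, and lifted clear.

Last checks:
- **Slot:** the plate sits about 9 mm from its zero setting, seen in two wrist pictures that agreed to within 1 mm.
- **Pin:** the top of its head is about 105.7 mm up, which fits the pin being fully home, and it leans about 0.19 rad (limit 0.35).
- **Arm:** its deflection is about 0.48 rad, within the 0.40 to 0.73 range.
- **Robot:** the gripper is clear of everything, and wrist force is near zero.
- **Other things:** the washer, vial, short pin, jar and cup were found where they started. I did not measure the tub, dish and wrench at the end, but the robot never went near them.

Two recognition results disagreed: the side view reported the vial near the tub, and the scene view reported the short pin's head at the wrench. In each case the other camera, and the pictures for the vial, showed the thing in its place, so I took both as wrong detections.

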